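Close a casting mould on its dowels and hold it shut

TASK

Close the small two-part aluminium casting mould: first pull the sprung shutter by its knob all the way out to its stop so that the cavity is open, then set the loose upper half on the lower half's two dowels, the large hole over the thick dowel, and press it down against the sprung pad until the two faces meet. Finish while still holding the halves pressed shut, with the shutter still out; leave the other things on the bench where they are.

Things in the scene. Friction and masses are not known exactly. Their poses are not given: they have to be found in the camera images.
- lower: Lower mould half, aluminium, fixed. Origin on the bench, centre of its 150 (x) x 84 x 10 mm base plate, z up. Block on it 110 x 64 mm, top (parting face) at z 40. Dowels on the face at x +40 (thick, 12 mm) and x -40 (thin, 8 mm): 22 mm tall, last 8 mm a cone to a 4 or 2.4 mm tip. Shutter guide 52 mm wide at y -38 to -70, up to z 58. Yaw within 0.4 rad of 0; stands right of the upper half.
- face (a point): Centre of the lower half's parting face, 40 mm above the bench; axes as lower.
- dowel_big (a point): Foot of the thick dowel, on the parting face.
- dowel_small (a point): Foot of the thin dowel, on the parting face.
- shutter (a joint): Travel in m of the shutter, a steel blade 30 x 5 mm that covers the cavity 7 to 12 mm above the face and blocks the upper half. Slides along the lower half's -y: 0 = in, 0.045 = out at its stop, starts at 0 to 0.012. A spring pulls it inward (0 to 1.6 N), but 3.5 N friction keeps it where it is left: pulling takes 3.5 to 5 N. At its stop it clears the upper half by 7 mm.
- knob (a point): Centre of the shutter's upright black pull knob, 22 mm diameter, from 52 to 89 mm above the bench; this point is 71.5 mm above the bench, at y = -105 mm of the lower half when the shutter is fully in, and moves with it. Pinch it from above, fingers on its +x and -x sides (lower half's axes).
- pad (a joint): Sprung pad 34 x 34 mm in the middle of the lower half's face: m, 0 = 6 mm proud of the face, 0.006 = pressed level. It pushes up with 6 N at 0 and 12 N when level, so it lifts the upper half 6 mm off the face unless that is pressed down and held: closing takes 8 to 10 N besides the upper half's weight, then comes a hard stop.
- upper: Upper mould half, loose, aluminium, 0.2 to 0.4 kg: plate 110 (x) x 60 x 24 mm, holes right through it, 14 mm at x +40 and 10 mm at x -40; on top a handle bar 44 mm long (x), 18 thick (y), from 24 to 60 mm above the underside. Origin: centre of the underside, z up. Starts flat on the bench, yaw within 1.2 rad of 0. Closed, its origin lies on face, axes along the lower half's.
- hole_big (a point): Centre of the 14 mm hole at the upper half's underside; belongs on the thick dowel.
- hole_small (a point): Centre of the 10 mm hole at the upper half's underside; belongs on the thin dowel.
- handle_top (a point): Middle of the top of the upper half's handle bar, 60 mm above its underside.
- timer: Bystander: lab timer lying flat, 74 x 66 x 19 mm, loose; origin at the centre of its underside.
- dish: Bystander: petri dish, 95 mm diameter, 15 mm high, loose; origin at the centre of its underside.
- tape_roll: Bystander: roll of tape lying flat, 107 mm diameter, 19 mm high, loose; origin at the centre of its underside.
- flask: Bystander: conical flask, 84 mm diameter, 153 mm high, loose; origin at the centre of its underside.
- beaker: Bystander: beaker, 75 mm diameter, 95 mm high, loose; origin at the centre of its underside.
- tips: Bystander: pipette tip box, 87 x 124 x 82 mm, loose; origin near the centre of its underside.

How it is judged:
By the outcome, as a careful person would: the job done as asked, in the order asked, and still so for the second after the job is handed in, while the arm keeps its last pose, push and grip.
It also fails if it takes over 61 s, if anything falls off the work surface, if the arm or the gripper's body presses on something with over 40 N, if the wrist force passes 120 N, or if a joint passes its speed limit or range.

ROBOT

A 6-joint arm with a two-finger parallel gripper is mounted at the origin on a cart in front of the work surface, level with it; the furniture and walls round the work are solid. World frame = base frame: x ahead of the robot, y to its left, z up, the work surface at z = 0. Lengths are in m, angles in rad, forces in N, time in s.
With the tool pointing down it reaches from about 0.3 to 0.825 m from the base axis. Payload 5.4 kg.
Tool frame: the origin (TCP) lies at the very end of the fingers, on their centre line; the grasp point (between the pads) lies 19 mm behind it; z points along the fingers, y is the line along which they close (so a half turn about z gives the same grasp; the last joint's range is limited). The gripper opens to 92 mm and grips with 3 to 60 N. Pads are 20 mm wide; open, the fingers measure 128 mm over their backs; the gripper's body (75 mm by 189 mm) begins 69 mm behind the grasp point.
Start: joints at [1.021, 0.158, 1.597, -0, 1.386, -0.21], TCP at [0.192, 0.542, 0.215] pointing down, gripper open.
Joint ranges: [-2.91, 2.91], [-0.94, 2.29], [0.18, 2.7], [-1.29, 4.43], [0.17, 2.64], [-3, 3]. Speed limits (rad/s): [2.57, 2.57, 3.14, 3.14, 3.14, 3.14].

INTERFACE

Orientations are given as a rotation vector (axis times angle).
In Python, from workcell import bot, imaging gives the robot as it stands (bot), with the cameras (imaging). Calls block until the motion is done:
- bot.goto(position, orientation): joint-space move of the TCP to a pose.
- bot.line_to(position, rot=None, max_speed=0.15): straight line of the TCP; rot=None keeps the orientation; max_speed is the mean speed in m/s.
- bot.set_joints(angles): joint-space move.
- bot.set_gripper(opening, newtons=None): opening from 0.0 (shut) to 1.0 (fully open); newtons is the grip in N (None keeps the last); returns when the fingers have stopped.
- bot.hold(seconds).
- bot.inverse_kinematics(position, orientation): joint angles nearest the present ones, or None.
- imaging.read_camera(name): name is "side" or "top"; returns a dict with "pixels" (420x560x3 uint8, blue, green, red), "fx", "fy", "cx", "cy" (pixels), "R" (3x3) and "t" (3): a world point X has camera coordinates R X + t. Camera axes: x right, y down, z forward; pixel columns grow to the right and rows downward; lengths in m; the calibration is good to about 2 mm. A picture is of the moment at which its call begins. There is no depth.
A pose or a line that the arm cannot do raises bot.MotionError and nothing moves.
- bot.job_done(): hands the job in; it is judged then, once.
Readings, each from a call of its own:
- bot.current_clock(): time.
- bot.current_joints(): joint angles.
- bot.current_joint_vel(): joint speeds.
- bot.current_effort(): joint torques, N m.
- bot.current_ee_pos(): TCP position.
- bot.current_tool_rot(): TCP orientation.
- bot.current_contact_force(): force on the tool from outside, world axes, zero at the start.
- bot.current_ft_torque(): the same for the moment, N m.
- bot.current_opening(): opening from 0.0 (shut) to 1.0 (fully open).
- bot.current_grip_force(): force on a finger pad.
Only numpy, scipy, OpenCV 4.12 (cv2) and the standard library are available. Lean on these libraries where they do the work, as an engineer would, in place of code of your own. Each camera call takes 0.05 s, during which the arm holds its last target. There are 200 camera calls.

## Working session

There is one attempt and no reset: what is moved stays moved. The work goes in short steps, each a Python script; the robot and the scene stay as the last script left them, time stands still between calls to the robot, and variables do not carry over. Pictures are saved under pics/ and viewed, at most 10 in all, crops included, and the job is handed in when it is done.

```bash
mkdir -p pics
python3 - <<'E'
from workcell import bot, imaging
import cv2,numpy as np,pickle
for n in("top","side"):
    c=imaging.read_camera(n);cv2.imwrite(f"pics/{n}0.png",c["pixels"]);pickle.dump(c,open(n+".pkl","wb"))
    R,t=np.array(c["R"]),np.array(c["t"]);print(n,c["fx"],c["fy"],c["cx"],c["cy"],-R.T@t,R.round(3).tolist())
print(bot.current_clock(),bot.current_tool_rot(),bot.current_contact_force())
E
```

```text
top 510.8662769270931 510.8662769270931 285.9317331136352 208.27897054503305 [0.41141145 0.10847202 1.43256691] [[0.021, -1.0, -0.002], [-0.993, -0.021, -0.113], [0.112, 0.004, -0.994]]
side 517.4610869537207 517.4610869537207 279.36337327661096 205.9640157829671 [-0.32772909 -0.86670716  0.83828393] [[0.747, -0.664, 0.023], [-0.322, -0.392, -0.862], [0.581, 0.637, -0.507]]
0.1 [-5.31073553e-01 -3.09575538e+00  2.38881369e-03] [-0.32883338  0.16323535 -0.47508064]
```

View pics/top0.png

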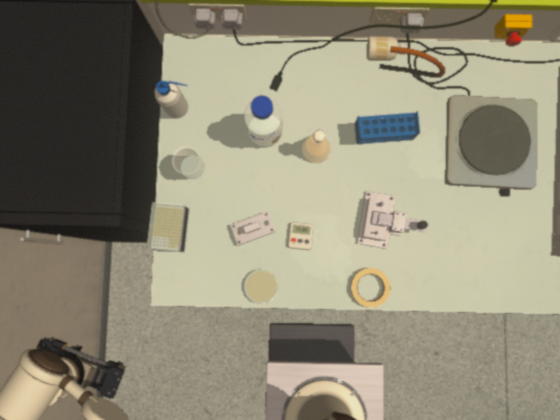

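View pics/side0.png

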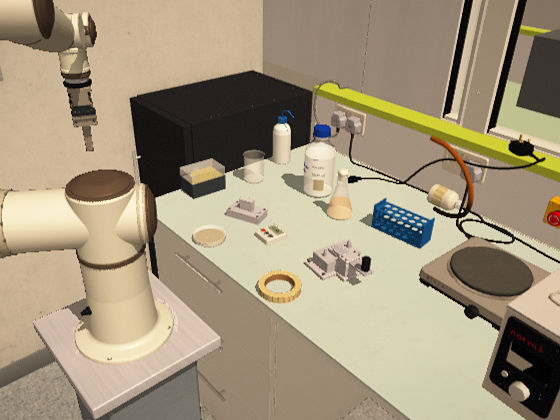

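Top: upper half near (252,229), lower half near (377,220), with its knob at (422,225). Next I need enlarged crops.

Run:
```python
import cv2,numpy as np
a=cv2.imread("pics/top0.png");s=cv2.imread("pics/side0.png")
def crop(im,x,y,w,h,k):return cv2.resize(im[y:y+h,x:x+w],None,fx=k,fy=k,interpolation=cv2.INTER_CUBIC)
# top: two crops side by side, 8x; each 50x66
A=np.hstack([crop(a,227,205,50,65,8),crop(a,357,185,50,65,8)])
cv2.imwrite("pics/c1.png",A)
B=np.vstack([crop(s,300,235,80,50,8)[:, :640],])
cv2.imwrite("pics/c2.png",B)
```

```text
(no output)
```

View pics/c1.png

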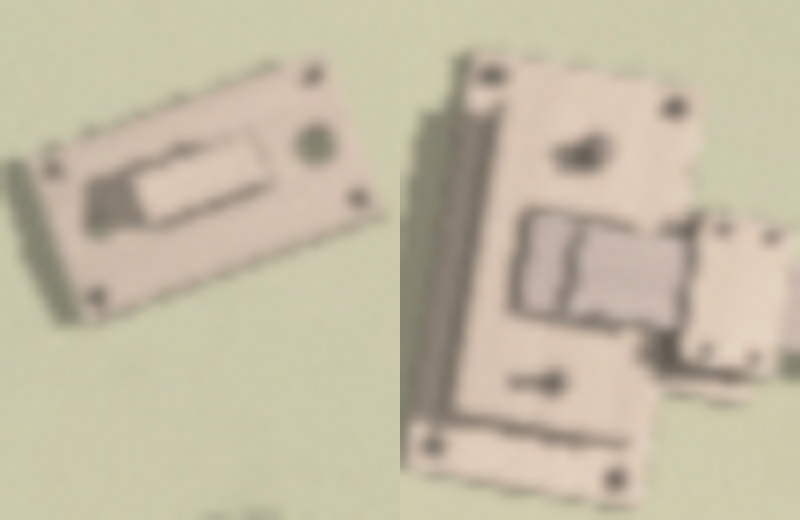

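View pics/c2.png

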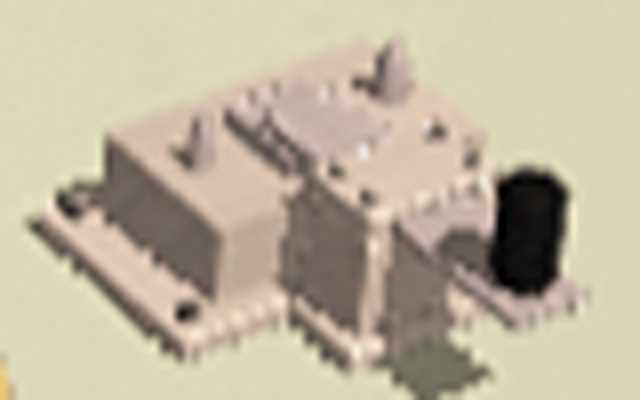

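Crop c1 shows the upper half's plate corners at about (22,158), (320,55), (388,213) and (80,325), with the big hole at (315,143). On the lower half, the thick dowel is near (585,150) and the thin one near (545,382). Crop c2 has the block corners at (108,135), (222,232) and (365,40), the dowel tips at (398,38) and (202,112), and the knob at x≈530.

```bash
cat > h.py <<'E'
import cv2,numpy as np,pickle
from scipy.optimize import least_squares
def proj(c,P):
    q=np.atleast_2d(P)@np.array(c["R"]).T+np.array(c["t"])
    return q[:,:2]/q[:,2:]*[c["fx"],c["fy"]]+[c["cx"],c["cy"]]
def body(p,P):
    c,s=np.cos(p[2]),np.sin(p[2]);P=np.atleast_2d(np.array(P,float))
    return P@np.array([[c,s,0],[-s,c,0],[0,0,1]])+[p[0],p[1],p[3] if len(p)>3 else 0]
def uncrop(pts,x,y,k=8):return (np.array(pts,float)+.5)/k-.5+[x,y]
def fit(obs,p0):  # obs: list of (cam, model pts mm, pixels)
    f=lambda p:np.concatenate([(proj(c,body(p,np.array(M)/1000))-u).ravel() for c,M,u in obs])
    r=least_squares(f,p0,loss="soft_l1",f_scale=.7);return r.x,f(r.x).reshape(-1,2)
def rect(a,b,z,y0=None):return [[-a,-b,z],[a,-b,z],[a,b,z],[-a,b,z]]
def draw(im,c,p,polys,x,y,w,h,k,path):
    I=cv2.resize(im[y:y+h,x:x+w],None,fx=k,fy=k,interpolation=cv2.INTER_CUBIC)
    for P,col in polys:
        u=(proj(c,body(p,np.array(P)/1000))-[x,y]+.5)*k-.5
        cv2.polylines(I,[np.round(u*8).astype(np.int32)],True,col,1,cv2.LINE_AA,3)
    if path:cv2.imwrite(path,I)
    return I
def circ(cx,cy,r,z):return [[cx+r*np.cos(t),cy+r*np.sin(t),z] for t in np.linspace(0,6.28,24)]
UP=[(rect(55,30,24),(0,0,255)),(rect(55,30,0),(255,0,0)),(rect(22,9,60),(0,160,0)),(circ(40,0,7,24),(255,0,255)),(circ(-40,0,5,24),(255,0,255))]
LO=[(rect(55,32,40),(0,0,255)),(rect(75,42,10),(255,0,0)),(circ(40,0,6,40),(255,0,255)),(circ(-40,0,4,40),(255,0,255)),(circ(40,0,2,62),(0,160,0)),(circ(-40,0,1.2,62),(0,160,0)),([[-26,-38,58],[26,-38,58],[26,-70,58],[-26,-70,58]],(200,200,0))]
E
python3 - <<'E'
from h import *
T=pickle.load(open("top.pkl","rb"));S=pickle.load(open("side.pkl","rb"))
ou=[(T,[[-55,30,24],[55,30,24],[55,-30,24],[-55,-30,24],[40,0,24],[-22,9,60],[22,9,60],[22,-9,60],[-22,-9,60]],
 uncrop([(22,158),(322,55),(388,213),(80,325),(315,143),(133,182),(250,137),(270,183),(152,225)],227,205))]
pu,ru=fit(ou,[.4,.2,-1.2]);print(pu,ru.round(1).tolist())
ot=(T,[[-55,32,40],[-55,-32,40],[-75,-42,10]],uncrop([(50,415),(235,440),(240,508)],357,185))
os=(S,[[-55,32,40],[-55,-32,40],[55,32,40],[40,0,62],[-40,0,62],[-75,42,10],[-75,-42,10]],
 uncrop([(108,135),(222,232),(365,40),(398,38),(202,112),(33,220),(190,347)],300,235))
for o in([ot],[os],[ot,os]):
    pl,r=fit(o,[.4,-.15,-.15]);print(pl,r.round(1).tolist())
pickle.dump((pu,pl),open("fit.pkl","wb"))
A=np.hstack([draw(T["pixels"],T,pu,UP,227,205,50,50,8,None),draw(T["pixels"],T,pl,LO,357,185,50,65,8,None)[100-0:500]])
B=np.hstack([draw(S["pixels"],S,pu,UP,220,190,50,40,6,None),draw(S["pixels"],S,pl,LO,300,235,80,40,6,None)])
B=cv2.resize(B,(780,240));A=cv2.resize(A,(780,390))[:360]
A=cv2.copyMakeBorder(A,0,0,0,0,0);cv2.imwrite("pics/ov.png",np.vstack([A,B]))
E
```

```text
[ 0.51391119  0.20657681 -1.19656788] [[0.6, 0.5], [0.5, -0.4], [-0.3, 0.2], [0.6, -0.0], [-0.0, 0.6], [-0.6, -0.6], [0.1, -0.6], [-0.1, -0.1], [-0.7, 0.3]]
[ 0.54693263 -0.13447751 -0.1223595 ] [[-0.1, -0.1], [0.1, 0.2], [0.1, -0.1]]
[ 0.54762336 -0.13841878 -0.14721083] [[-0.2, 0.0], [0.3, 0.3], [-0.2, -0.2], [-0.3, 0.6], [0.4, 0.3], [0.3, -1.1], [-0.3, -0.2]]
[ 0.54773635 -0.13767876 -0.1518336 ] [[0.5, -0.8], [0.6, 0.2], [0.4, -0.1], [-0.4, -0.2], [0.0, 0.1], [-0.3, -0.3], [-0.5, 0.5], [0.2, 0.2], [0.1, -1.3], [-0.6, -0.4]]
```

View pics/ov.png

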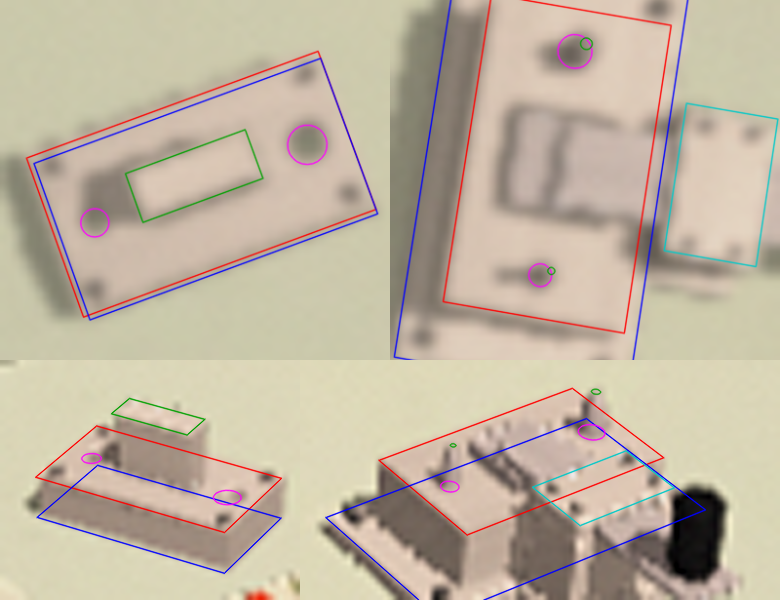

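The overlay matches in both views to within about 1–2 mm. Now I'll locate the knob and pull the shutter.

```bash
cat >> h.py <<'E'
from scipy.spatial.transform import Rotation as Ro
def down(psi):  # tool y along psi (mod pi)
    y=np.array([np.cos(psi),np.sin(psi),0]);z=np.array([0,0,-1.]);return Ro.from_matrix(np.c_[np.cross(y,z),y,z]).as_rotvec()
def pick(bot,pos,psi):
    b=[(abs(q[5]),psi+k) for k in(0,np.pi) if (q:=bot.inverse_kinematics(pos,down(psi+k))) is not None]
    print("j6",b);return min(b)[1]
E
python3 - <<'E'
from h import *
from workcell import bot, imaging
S=pickle.load(open("side.pkl","rb"));pu,pl=pickle.load(open("fit.pkl","rb"))
u=uncrop([(531,182),(527,288)],300,235)
r=least_squares(lambda s:(proj(S,body(pl,[[0,-.105-s[0],.089],[0,-.105-s[0],.052]]))-u).ravel(),[0.005])
s=float(np.clip(r.x[0],0,.012));print("s",r.x,r.fun.round(1))
P=lambda s,z:body(pl,[[0,-.105-s,z]])[0]
psi=pick(bot,P(s,.2),pl[2]);rot=down(psi)
bot.set_gripper(.6)
bot.goto(P(s,.16),rot);bot.line_to(P(s,.060),max_speed=.12)
print("at",bot.current_clock(),bot.current_contact_force())
bot.set_gripper(0,25);print("grip",bot.current_opening(),bot.current_grip_force(),bot.current_contact_force())
d=body([0,0,pl[2]],[[0,-1,0]])[0]
p0=bot.current_ee_pos();k=0
bot.line_to(p0+d*(.045-s-.008),max_speed=.05);k=.045-s-.008
print(bot.current_contact_force()@d)
while k<.06:
    k+=.002;bot.line_to(p0+d*k,max_speed=.04);f=bot.current_contact_force()
    print(round(k+s,4),round(float(f@d),1),f.round(1),(bot.current_ee_pos()-p0)@d)
    if f@d<-14:break
c=imaging.read_camera("side");pickle.dump(c,open("side1.pkl","wb"));cv2.imwrite("pics/s1.png",cv2.resize(c["pixels"][200:300,270:430],None,fx=5,fy=5))
print(bot.current_clock())
E
```

```text
s [0.00815896] [ 0.7  0.4 -0.4 -0.9]
j6 [(np.float64(0.49368131070348653), np.float64(-0.15183360152434439)), (np.float64(2.6479113428863066), np.float64(2.9897590520654487))]
at 4.8 [-0.50210485 -0.1085662   0.27616296]
grip 0.23277891358398892 24.99118200939847 [-9.88296512  1.18927319  7.92886242]
-3.3803957704426044
0.039 -4.2 [-2.   4.6  4.3] 0.03044415242844761
0.041 -3.7 [-2.5  4.1  5.6] 0.03247712657568419
0.043 -4.2 [-1.8  4.5  4.2] 0.034458345541487106
0.045 -3.4 [-2.1  3.7  4.6] 0.036463819662444816
0.047 -7.3 [-1.6  7.6  7.2] 0.03725029245867519
0.049 -13.5 [-0.1 13.7 10.5] 0.037359645290991124
0.051 -19.7 [-0.5 20.  11.7] 0.03746843178425875
7.9417
```

View pics/s1.png

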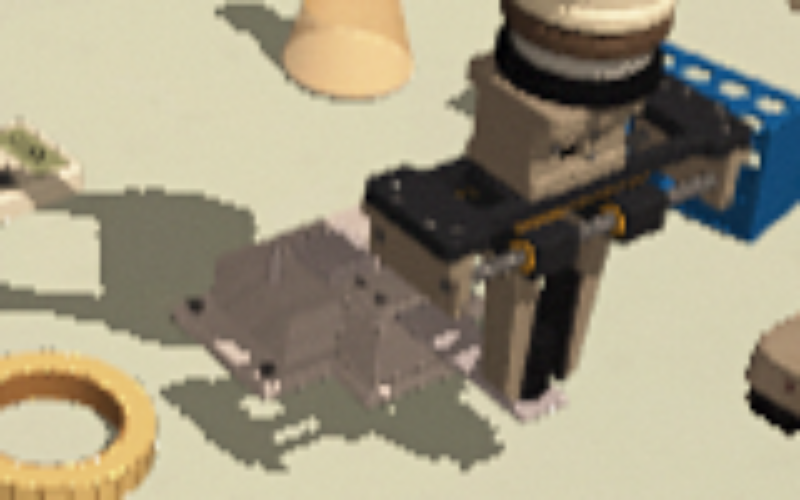

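The picture shows the fingers pinching the knob, with the blade drawn out. Force rises at 45 mm of travel, so the shutter is at its stop. Next: release, fetch the upper half and hold it over the lower half.

Run:
```python
from h import *
from workcell import bot, imaging
pu,pl=pickle.load(open("fit.pkl","rb"))
ee=bot.current_ee_pos();L=body([0,0,-pl[2]],[[ee[0]-pl[0],ee[1]-pl[1],ee[2]]])[0];print("knob in lower",L)
bot.line_to(ee,max_speed=.03)
bot.set_gripper(.5);print("rel",bot.current_contact_force())
ee=bot.current_ee_pos();bot.line_to([ee[0],ee[1],.17],max_speed=.15)
g=np.array([pu[0],pu[1],.025]);h=pu[2]+np.pi/2
up=lambda z:[pu[0],pu[1],z]
best=[]
for k in(0,np.pi):
    a=bot.inverse_kinematics(up(.15),down(h+k));b=bot.inverse_kinematics([pl[0],pl[1],.12],down(pl[2]+np.pi/2+k))
    if a is not None and b is not None:best.append((max(abs(a[5]),abs(b[5])),k))
print(best);k=min(best)[1]
bot.goto(up(.16),down(h+k));bot.line_to(up(.025),max_speed=.1)
print("f",bot.current_contact_force(),bot.current_clock())
bot.set_gripper(0,50);print("grip",bot.current_opening(),bot.current_grip_force(),bot.current_contact_force(),bot.current_ee_pos()-g)
bot.line_to(up(.15),max_speed=.12);print("lifted",bot.current_contact_force(),bot.current_opening())
off=.025+.002
bot.goto([pl[0],pl[1],.075+off],down(pl[2]+np.pi/2+k))
bot.hold(.3);print(bot.current_ee_pos(),pl,k,bot.current_contact_force(),bot.current_clock())
for n in("top","side"):
    c=imaging.read_camera(n);pickle.dump(c,open(n+"2.pkl","wb"))
s=pickle.load(open("side2.pkl","rb"))["pixels"][215:290,295:395]
cv2.imwrite("pics/s2.png",cv2.resize(s,None,fx=8,fy=8,interpolation=cv2.INTER_CUBIC))
```

```text
knob in lower [-0.00303724 -0.15065767  0.05991569]
rel [ 0.39177505 -0.35801001  0.15710151]
[(np.float64(1.8791455056419506), 0), (np.float64(2.9313657814122056), 3.141592653589793)]
f [-0.30784358 -0.30600134  0.70878992] 12.9917
grip 0.19576312392989678 49.99907433986664 [-1.43318731  0.18056141  1.41407619] [4.20745355e-05 4.31291266e-06 1.11253763e-04]
lifted [ 0.69853074  0.04709657 -4.00277676] 0.19285431435238612
[ 0.54789091 -0.13718639  0.10209151] [ 0.54773635 -0.13767876 -0.1518336 ] 0 [ 0.41578025  0.24816547 -4.0559472 ] 16.4917
```

View pics/s2.png

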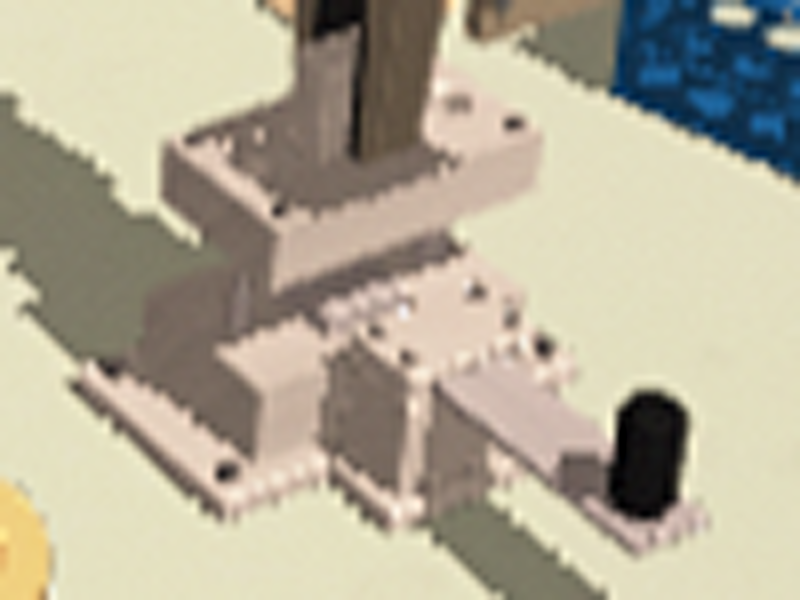

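The picture shows the upper half hanging level over the block, with its corners at (165,145), (275,228) and (543,133). The shutter is out, with the knob at (650,455). I'll check the offset between the two halves and look at the top view.

Run:
```python
from h import *
S=pickle.load(open("side2.pkl","rb"));T=pickle.load(open("top2.pkl","rb"));S0=pickle.load(open("side.pkl","rb"));T0=pickle.load(open("top.pkl","rb"))
pu,pl=pickle.load(open("fit.pkl","rb"))
o=(S,[[-55,30,24],[-55,-30,24],[55,-30,24],[-55,30,0],[-55,-30,0],[55,-30,0]],uncrop([(165,145),(275,228),(543,133),(165,200),(272,290),(540,185)],295,215))
p,r=fit([o],[pl[0],pl[1],pl[2],.077]);print("upper seen",p,r.round(1).tolist())
os=(S0,[[-55,32,40],[-55,-32,40],[55,32,40],[40,0,62],[-40,0,62],[-75,-42,10]],
 uncrop([(108,135),(222,232),(365,40),(398,38),(202,112),(190,347)],300,235))
k=(S,[[0,-150,89],[0,-150,52],[-75,-42,10],[-75,42,10],[-55,-32,40]],uncrop([(650,402),(648,512),(230,505),(77,380),(258,388)],295,215))
for ob in([os],[k],[os,k]):
    q,r=fit(ob,pl);print("lower",q,r.round(1).tolist())
I=T["pixels"][180:255,350:435];cv2.imwrite("pics/t2.png",cv2.resize(I,None,fx=8,fy=8,interpolation=cv2.INTER_CUBIC))
```

```text
upper seen [ 0.55733328 -0.13206433 -0.15651119  0.07133172] [[0.2, -0.7], [0.4, 0.1], [0.1, -0.2], [-0.4, -0.0], [0.1, 0.1], [-0.5, 0.9]]
lower [ 0.54812148 -0.13823315 -0.1516265 ] [[-0.2, -0.2], [0.3, 0.2], [-0.0, -0.3], [-0.2, 0.5], [0.5, 0.2], [-0.3, -0.3]]
lower [ 0.54741425 -0.13819732 -0.15209239] [[1.1, 0.8], [-0.4, -0.8], [-0.5, 0.0], [-0.3, -1.2], [0.6, 0.8]]
lower [ 0.54788981 -0.13828089 -0.1539075 ] [[-0.2, -0.1], [0.2, 0.2], [-0.0, -0.3], [-0.2, 0.6], [0.4, 0.2], [-0.4, -0.3], [1.2, 0.8], [-0.4, -0.8], [-0.4, -0.1], [-0.2, -1.2], [0.7, 0.7]]
```

View pics/t2.png

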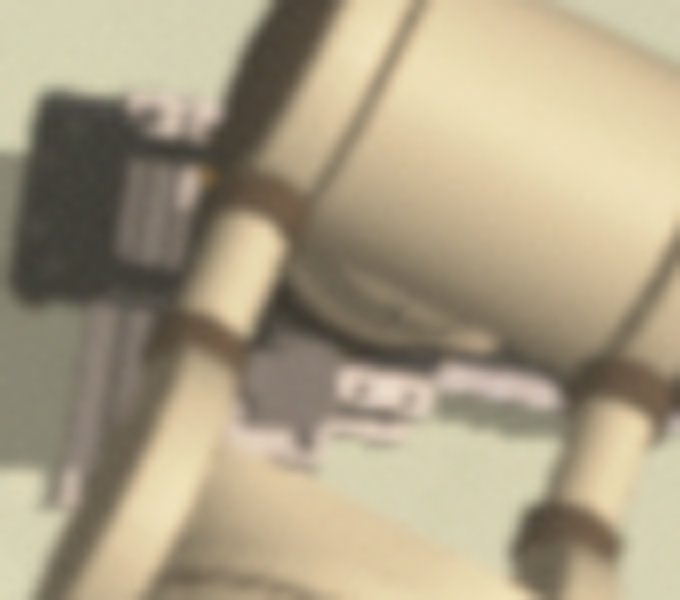

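The arm hides nearly everything in the top view, so I'll use the side view only, with the upper half's height fixed at its known value.

Run:
```python
from h import *
S=pickle.load(open("side2.pkl","rb"))
pts=uncrop([(165,145),(275,228),(543,133),(165,200),(272,290),(540,185)],295,215)
M=np.array([[-55,30,24],[-55,-30,24],[55,-30,24],[-55,30,0],[-55,-30,0],[55,-30,0]])+[0,0,77]
p,r=fit([(S,M,pts)],[.548,-.137,-.15]);print(p,r.round(1).tolist())
S0=pickle.load(open("side.pkl","rb"));pu,pl=pickle.load(open("fit.pkl","rb"))
c=S["pixels"]
A=draw(c,S,[*p,.077],UP,295,215,100,75,8,None)
for P,col in LO+[(circ(0,-150,11,89),(0,255,255)),(circ(0,-150,11,52),(0,255,255))]:
    u=(proj(S,body([.5479,-.1383,-.1535],np.array(P)/1000))-[295,215]+.5)*8-.5
    cv2.polylines(A,[np.round(u*8).astype(np.int32)],True,col,1,cv2.LINE_AA,3)
cv2.imwrite("pics/s2o.png",A)
```

```text
[ 0.55091559 -0.13739242 -0.15367786] [[0.0, -0.8], [0.4, 0.1], [0.3, -0.3], [-0.5, -0.0], [0.1, 0.2], [-0.3, 0.8]]
```

View pics/s2o.png

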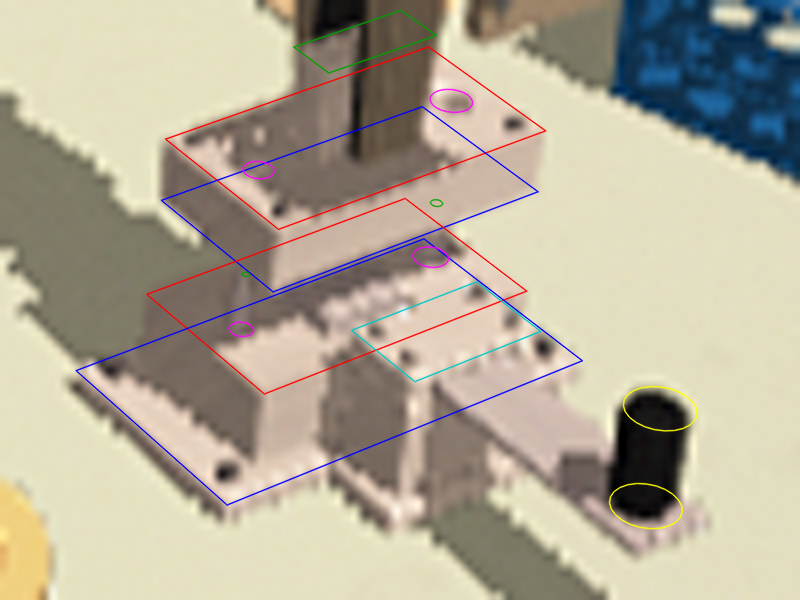

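The two views agree: in camera terms the upper half sits +3 mm in x and +1 mm in y from the lower, matching the knob pinch, and the yaws are equal. I'll shift it and lower with force relief.

Run:
```python
from h import *
from workcell import bot, imaging
cmd=bot.current_ee_pos()-[.003,.001,0]
bot.line_to(cmd,max_speed=.05);b=bot.current_contact_force();print(b)
while cmd[2]>.045:
    cmd[2]-=.002 if cmd[2]<.092 else .004
    bot.line_to(cmd,max_speed=.03);f=bot.current_contact_force()-b;e=bot.current_ee_pos()
    print((cmd*1e3).round(1),(e*1e3).round(1),f.round(1),bot.current_ft_torque().round(2))
    l=f[:2].copy()
    if np.linalg.norm(l)>1.5:cmd[:2]+=np.clip(l*.00015,-.001,.001)
    if f[2]>28 or np.linalg.norm(l)>20 or (f[2]>15 and e[2]>.074):break
print(bot.current_clock())
c=imaging.read_camera("side");pickle.dump(c,open("side3.pkl","wb"));cv2.imwrite("pics/s3.png",cv2.resize(c["pixels"][215:290,295:395],None,fx=8,fy=8,interpolation=cv2.INTER_CUBIC))
```

```text
[-0.70356116 -0.0509997  -3.19201624]
[ 544.8 -138.4   98.1] [ 544.5 -138.3   97.6] [ 0.8  0.4 -1.1] [ 0.03  0.06 -0.05]
[ 544.8 -138.4   94.1] [ 544.6 -138.3   93.7] [ 0.2  0.  -1. ] [ 0.   -0.03 -0.01]
[ 544.8 -138.4   90.1] [ 544.6 -138.3   89.7] [ 1.4  0.8 -0.3] [0.01 0.01 0.02]
[ 545.  -138.3   88.1] [ 545.  -138.2   87.9] [ 1.1 -0.2 -0.7] [-0.07  0.02 -0.03]
[ 545.  -138.3   86.1] [ 544.9 -138.2   85.9] [ 0.5  0.6 -1.1] [ 0.03 -0.04 -0.01]
[ 545.  -138.3   84.1] [ 544.9 -138.2   83.8] [ 0.7 -0.1 -1. ] [ 0.03 -0.04  0.03]
[ 545.  -138.3   82.1] [ 544.9 -138.2   81.8] [ 0.4  0.1 -0.9] [ 0.02  0.01 -0.05]
[ 545.  -138.3   80.1] [ 544.9 -138.2   79.9] [-0.  -0.1 -0.8] [-0.07 -0.04  0.02]
[ 545.  -138.3   78.1] [ 545.  -138.1   77.9] [ 1.3  0.3 -1.1] [ 0.12 -0.08  0.  ]
[ 545.  -138.3   76.1] [ 545.  -138.1   75.9] [ 1.2  0.8 -0.2] [ 0.15 -0.08  0.04]
[ 545.  -138.3   74.1] [ 545.  -138.2   73.9] [ 1.4  0.5 -0.4] [ 0.14 -0.14 -0.03]
[ 545.3 -138.2   72.1] [ 545.1 -138.2   71.8] [1.2 0.7 0.1] [ 0.08 -0.03 -0.03]
[ 545.3 -138.2   70.1] [ 545.5 -138.4   70.8] [-0.7  0.8  4.6] [0.23 0.31 0.02]
[ 545.3 -138.2   68.1] [ 545.6 -138.4   68.6] [-0.9  1.3  7.1] [ 0.24  0.28 -0.04]
[ 545.1 -138.    66.1] [ 545.6 -138.3   66.7] [-1.2  2.2  8.8] [ 0.23  0.36 -0.07]
[ 544.9 -137.7   64.1] [ 545.7 -138.3   65.2] [-1.7  0.8 10.4] [ 0.15  0.58 -0.01]
[ 544.7 -137.5   62.1] [ 545.7 -138.4   65.1] [-7.4  1.1 21.8] [ 0.63  1.45 -0.11]
[ 543.7 -137.4   60.1] [ 545.8 -138.4   65.1] [-8.4  4.4 32.6] [1.05 1.95 0.  ]
21.4417
```

View pics/s3.png

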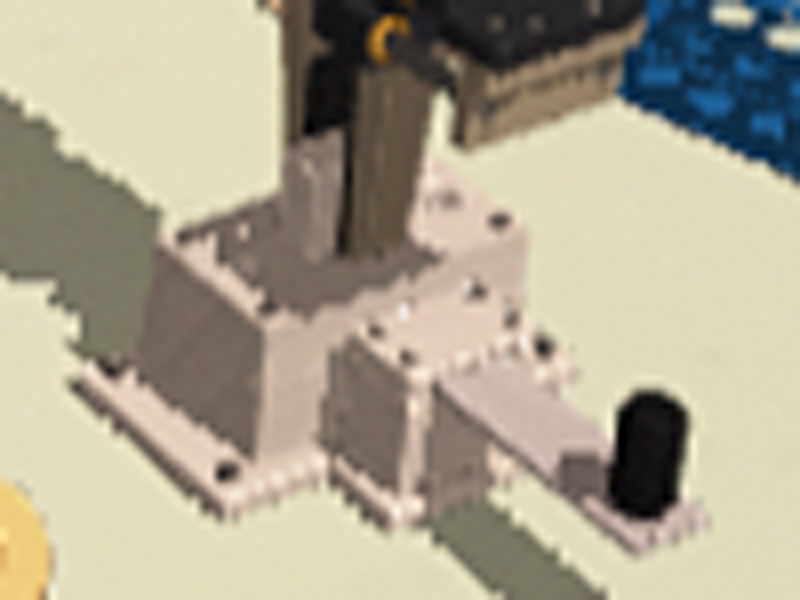

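The halves are shut: the hard stop is at TCP z 65.1 mm, no gap shows in the picture, and the knob at (650,455) is still out. I'll take off the sideways load, keep pressing and hand in.

Run:
```python
from workcell import bot, imaging
bot.line_to([.5455,-.1382,.0600],max_speed=.02);bot.hold(.5)
print(bot.current_ee_pos(),bot.current_contact_force(),bot.current_ft_torque(),bot.current_grip_force(),bot.current_clock())
print(bot.job_done())
```

```text
[ 0.54579678 -0.13843351  0.06506091] [-18.20245856   7.64011166  36.07327826] [ 1.28559687  2.86367885 -0.07061808] 50.01384794712067 22.2417
the job is handed in; nothing more can be done
None
```

I handed the job in at 22 s with the mould shut. The upper half is on both dowels and held down against the hard stop with about 36 N at the wrist, and the last side picture shows the shutter still out. My final correction raised the sideways load to about 18 N instead of easing it, but the upper half did not move.

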